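# Put the die grinder away in the tool chest and lower its lid off the folding stay

## Task

Put the air die grinder away in the blue tool chest: raise the lid by its grab bar until the folding stay locks and holds it up, and while it stays locked lay the grinder gently, lever up, in its yellow cradle in the till. Then break the stay by pulling its red knob towards the front of the chest, and lower the lid under control until it is fully shut, without letting it slam. Leave the other tools in the chest and on the bench where they are.

Things in the scene. Friction and masses are not known exactly. Their poses are not given: they have to be found in the camera images.
- chest: Fixed blue steel bench chest with yellow fronts, 200 mm deep (x) by 364 mm wide (y), rim 95 mm high, turned up to 0.2 rad. Origin: centre of its underside; x points from its front (nearest the robot) to the hinge at the back, y to its left. Bench obstacles stand beside and in front of it.
- till (a point): Middle of the till floor under the lid, 38 mm above the chest's origin; axes as the chest's. Sheet walls 4 mm. Three compartments side by side, each 192 mm (x) by 96 mm (y), centred at y = -130, -30 and +70 mm, parted by strips 18 mm high; at the left end (y 122 to 178 mm) is a well for the stay.
- lid (a joint): The lid's hinge, along the chest's y axis: 0 shut, grows as it is raised; 1.396 rad (80 degrees) is the most the straight stay lets it go (about 1.394 when locked). The lid is a pan of 208 by 370 by 16 mm, about 0.85 kg, on a stiff hinge (0.45 N m): unsupported it stays where it is left above about 1.1 rad, and falls shut from lower down.
- lid_hinge (a point): The middle of the lid's hinge line, fixed on the chest: 100 mm behind the chest's origin, 95 mm up; axes as the chest's.
- lid_bar (a point): Middle of the lid's round grab bar, 12 mm thick, 150 mm long, parallel to the hinge, with 38 mm free between it and the lid's front edge; a leg joins each end to the lid. In the lid's own axes (the chest's when shut) it lies 248 mm in front of the hinge line and 8 mm above it, and swings with the lid on that arc.
- stay (a joint): Knee of the folding stay: 0 folded (lid shut), 2.725 rad dead straight, 2.845 rad past centre on its stop: locked. A light spring and its weight snap it into the lock when the lid is raised to the end of its travel (within some 0.5 degrees). Locked, it keeps the lid from coming down; drawing the knob to the front folds it.
- stay_knob (a point): Middle of the red knob on the stay's knee, a pin 14 mm thick, 32 mm long along the chest's y, its left end at the stay's bars; 151 mm left of the chest's middle. It circles (radius 62 mm) about a pivot 90 mm in front of the hinge line, 30 mm below the rim. Locked: 53 mm in front of the hinge line, 20 mm above the rim; drawn 34 mm frontward and 11 mm up, the lid is near 1.2 rad. Takes under 5 N.
- grinder_mid (a point): Centre of the die grinder's black housing, 84 mm long (x) by 34 by 34 mm, 17 mm above its underside; the orange lever on top reaches 41 mm above the underside. x points to the metal collet, which reaches 82 mm from the centre; the brass inlet reaches 60 mm the other way. About 0.42 kg. It starts flat on the bench, lever up, left or right of the chest.
- cradle_seat (a point): Centre of the upper face of the yellow cradle (150 by 88 by 5 mm, face 43 mm above the bench) in one of the till's compartments; axes as the chest's. Four rubber posts 14 mm high stand at x = +-34, y = +-29 mm: the housing lies along x between them, 6 mm free each side, either end first, its centre 17 mm above this point. 54 mm along x between the posts are free for the fingers.
- wire_brush: Wire brush with a wooden back, 170 (x) by 26 by 32 mm high, lying in another compartment. Origin: centre of its underside.
- spirit_level: Yellow spirit level, 160 (x) by 20 by 42 mm high, standing in another compartment. Origin: centre of its underside.
- g_clamp: Blue G-clamp lying on the bench, 136 (x) by 80 (y) by 20 mm high. Origin: about its middle, at its underside.
- weld_magnet: Red arrow-shaped welding magnet, 110 (x) by 70 (y) by 16 mm high. Origin: about the middle of its underside.
- square_tube: Dark steel square tube offcut, 140 (x) by 40 by 40 mm high. Origin: centre of its underside.
- disc_stack: Stack of cutting discs lying flat, 125 mm across, 26 mm high. Origin: centre of its underside.
- spray_can: Spray can standing upright, 60 mm across, 165 mm high. Origin: centre of its underside.
- grinder: The whole die grinder, as under grinder_mid; its origin lies 17 mm below that point.
- cradle: The yellow cradle, as under cradle_seat; its origin lies 5 mm below that point.
Things that resemble listed ones, but are neither listed nor needed, are in the scene too. What is shaped like the grinder but green or purple is not meant.

How it is judged (in metres and radians):
On the way, in this order (a step that is already met when the one before it is completed fails the run):
1. the lid is up and its stay has passed centre and locked (value of joint stay above 2.76 rad and value of joint lid above 1.3 rad), for 0.3 s.
2. the grinder lies in its cradle, let go, with the stay still locked (all of step 1 and horizontal distance between grinder_mid and cradle_seat below 0.015 m and z of grinder_mid in the frame of cradle_seat between 0.01 and 0.024 m and angle between the x axis of grinder_mid and the x axis of cradle_seat, either way round below 0.25 rad and angle between grinder_mid's own z axis and vertical below 0.3 rad and contact force between the fingers and grinder below 0.3 N), for 0.3 s.
3. the stay's knee is broken while the lid is still up (value of joint stay below 2.4 rad and value of joint lid above 0.8 rad), for 0.1 s.
At the end, for the whole second after the job is handed in: The lid is shut (within 0.03 rad) and still; the grinder rests in its cradle, lever up (within 0.3 rad), its centre within 15 mm of the cradle's centre seen from above and 10 to 24 mm above its face, its length within 0.25 rad of the cradle's; the robot touches nothing (value of joint lid below 0.03 rad and velocity of joint lid below 0.05 rad/s and horizontal distance between grinder_mid and cradle_seat below 0.015 m and z of grinder_mid in the frame of cradle_seat between 0.01 and 0.024 m and angle between the x axis of grinder_mid and the x axis of cradle_seat, either way round below 0.25 rad and angle between grinder_mid's own z axis and vertical below 0.3 rad and linear speed of grinder below 0.02 m/s).
It fails at once if the lid comes down faster than 2 rad/s (let fall or slammed) (velocity of joint lid below -2 rad/s).
It fails at once if the grinder is dropped (falls free of the fingers faster than 0.6 m/s) (linear speed of grinder above 0.6 m/s and contact force between the fingers and grinder below 0.3 N).
It fails at once if another tool in the chest or on the bench is shifted by more than 30 mm (distance of any of wire_brush, spirit_level, g_clamp, weld_magnet, square_tube, disc_stack, spray_can from where it was at the start of the episode above 0.03 m).
It also fails if it takes over 72 s, if anything falls off the work surface, if the arm or the gripper's body presses on something with over 40 N, if the wrist force passes 120 N, or if a joint passes its speed limit or range.

## Robot

A 6-joint arm with a two-finger parallel gripper is mounted at the origin on the work surface. World frame = base frame: x ahead of the robot, y to its left, z up, the work surface at z = 0. Lengths are in mm, angles in degrees, forces in N, time in s.
With the tool pointing down it reaches from about 275 to 825 mm from the base axis. Payload 5.2 kg.
Tool frame: the origin (TCP) lies on the mounting face of the last link; the fingertips stand 186 mm ahead of it and the grasp point (between the pads) lies 167 mm ahead of it; z points along the fingers, x is the direction in which the jaws open and shut, and the axes are right-handed (so a half turn about z gives the same grasp; the last joint's range is limited). The gripper opens to 93 mm and grips with 3 to 60 N. Pads are 15 mm wide; open, the fingers measure 128 mm over their backs; the gripper's body (75 mm by 188 mm) begins 65 mm behind the grasp point.
Start: joints at [52.093, 14.817, 87.949, -0, 77.235, -11.62], TCP at [243.561, 493.138, 404.753] pointing down, gripper open.
Joint ranges: [-179.93, 179.93], [-52.35, 119.4], [10.71, 147.94], [-69.91, 249.91], [12.55, 155.21], [-178.61, 178.61]. Speed limits (degrees/s): [147.25, 147.25, 180, 180, 180, 180].

## Interface

Orientations are given as a 3x3 rotation matrix whose columns are the frame's x, y, z axes.
In Python, from station import robot gives the robot as it stands. The module is installed in compiled form; this text tells all that it offers.
- The arm moves only by the shell command python3 -m jog 'ROWS' [OPENING] [FORCE]. ROWS is JSON, a list of rows, each a list of 2 entries, a list of its own where there are three numbers: the shift along the tool's x, y, z normalised to -1 to 1, where 1 is 0.5 m, then the turn, a rotation vector about the tool's x, y, z normalised to -1 to 1, where 1 is 180 degrees. A call has 1 to 12 rows; each row shifts and turns the pose as measured when the row begins, along the tool's axes as they then stand; what a row does not reach is not made up. A row lasts 1/8 s, in which the tool goes at most 62.5 mm and 10.7 degrees, less where a joint would pass 70% of its speed; a pose out of reach is approached as far as the arm can. A call with a number of a shift or a turn outside -1 to 1 is refused whole. A call with a gripper value outside its range is refused whole. OPENING is the gripper's target within -1 to 1 (fully open at 1, half-way at 0, shut at -1), set as the call begins (- or left out, the last holds). The fingers move at their own pace and stop on an object; FORCE is the grip in N (left out, the last holds). Time passes only in rows, so rows that do not move let the fingers close. It gives the time, the measured TCP pose, the force and the opening at its end, in the units of the state.
- robot.read_state(): the state, without advancing time (a new reading comes with each control period).
- robot.read_camera(name): name is "side" or "top" or "wrist"; returns a dict with "img" (384x512x3 uint8, blue, green, red), "depth" (384x512 float32, mm along the optical axis (not along the pixel's ray), 0 where there is no reading), "intrinsics" (3x3 intrinsics, pixels), "camera_from_world" (4x4, takes a point from world to camera coordinates); the wrist camera has in their place "tool_from_camera" (4x4, takes a point from camera to tool coordinates, whose origin is the TCP and whose axes are the tool frame's). Camera axes: x right, y up, looking along -z (the intrinsics and any distortion apply to the point x, -y, -z); pixel columns grow to the right and rows downward; lengths in mm; the calibration is good to about 2 mm. A picture is of the moment at which its call begins: read the wrist's pose just before it.
- robot.sign_off(): hands the job in, once; it reports no verdict.
The state is a dict: "time": time; "joints": joint angles; "qd": joint speeds; "tau": joint torques, N m; "tcp_pos": TCP position; "tcp_rot": TCP orientation; "ft_force": force on the tool from outside, world axes, zero at the start; "torque": the same for the moment, N m; "gripper_width": finger opening in mm.
Only numpy, scipy, OpenCV 4.12 (cv2) and the standard library are available. Lean on these libraries where they do the work, as an engineer would, in place of code of your own. Each camera call takes 0.05 s, during which the arm holds its last target. There are 200 camera calls.

## Working session

There is one attempt and no reset: what is moved stays moved. The work goes in short steps, Python scripts to look and compute and a shell command to move; the robot and the scene stay as the last step left them, time stands still between calls to the robot, and variables do not carry over. Pictures are saved under pics/ and viewed, about 8 in all and at most 12, crops included, and the job is handed in when it is done.

```bash
mkdir -p pics
cat > h.py <<'E'
import numpy as np, cv2
from station import robot
def cam(n):
    s=robot.read_state(); c=robot.read_camera(n)
    if n=='wrist':
        T=np.eye(4);T[:3,:3]=s['tcp_rot'];T[:3,3]=s['tcp_pos'];W=T@np.array(c['tool_from_camera'])
    else: W=np.linalg.inv(np.array(c['camera_from_world']))
    K=np.array(c['intrinsics']);d=c['depth'];v,u=np.mgrid[:d.shape[0],:d.shape[1]]
    P=np.stack([(u-K[0,2])/K[0,0]*d,-(v-K[1,2])/K[1,1]*d,-d,np.ones_like(d)],-1)
    P=(P@W.T)[...,:3]; P[d==0]=np.nan
    return c['img'],P
E
python3 - <<'E'
from h import *
for n in ['top','side']:
    img,P=cam(n); cv2.imwrite(f'pics/{n}0.png',cv2.resize(img,(800,600))); np.savez(f'{n}0.npz',img=img,P=P)
print(robot.read_state())
E
```

```text
{'time': 0.1, 'joints': array([ 5.20951733e+01,  1.48543479e+01,  8.80031564e+01, -2.53048727e-05,
        7.72343983e+01, -1.16185406e+01]), 'qd': array([ 0.1059627 , -0.2010987 , -0.0893284 , -0.00665892, -0.02332859,
        0.00159693]), 'tau': array([ 2.24299511e-03, -4.38208187e+01, -2.84644908e+01,  7.20515312e-02,
        3.62735416e-02, -8.07922305e-06]), 'tcp_pos': array([243.4253862 , 492.9919405 , 404.01907189]), 'tcp_rot': array([[ 4.42855740e-01,  8.96592339e-01, -9.85080432e-04],
       [ 8.96591504e-01, -4.42856718e-01, -1.26587276e-03],
       [-1.57122131e-03, -3.22615725e-04, -9.99998714e-01]]), 'ft_force': array([ 0.19079251,  0.47725299, -0.63365037]), 'torque': array([0.00184418, 0.01384312, 0.0799599 ]), 'gripper_width': 93.05212720309416}
```

View pics/top0.png

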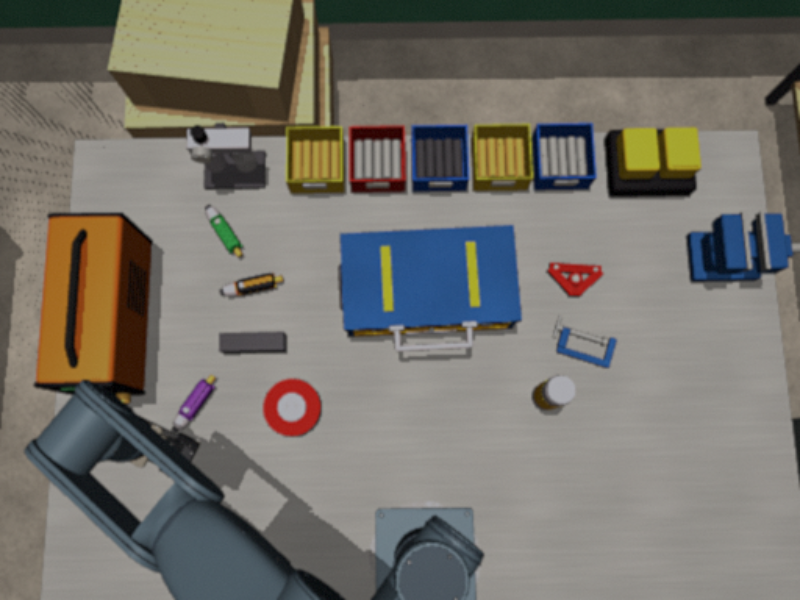

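View pics/side0.png

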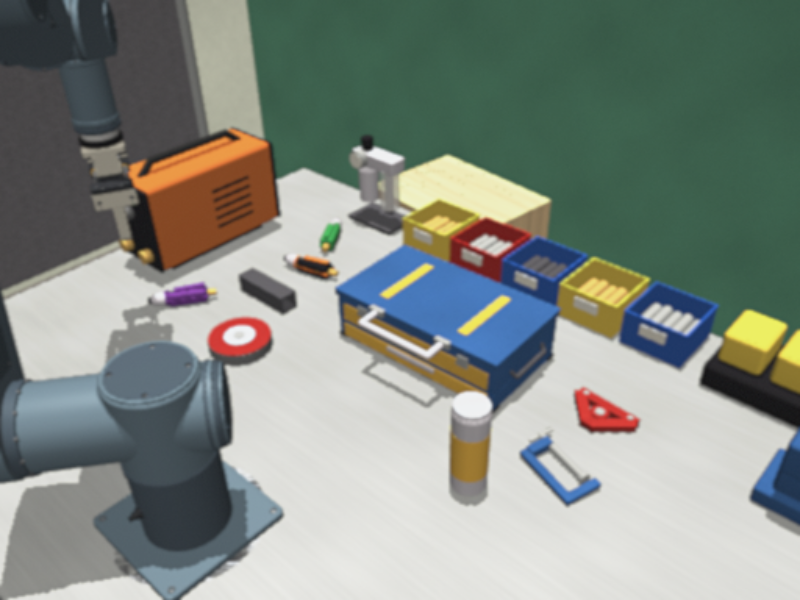

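The top picture shows three grinder-shaped things: green (224,230), purple (195,402) and black with an orange lever (252,285). The last one fits the description: collet left (225,292), brass inlet right (280,280). The chest is at (431,278), with its bar at (435,345). I'll measure these and confirm the grinder in a crop.

Run:
```python
from h import *
d=np.load('top0.npz');img,P=d['img'],d['P'];s=512/800
b,g,r=[img[...,i].astype(int) for i in range(3)]
v,u=np.mgrid[:384,:512]
box=lambda a,c,e,f:(u>a*s)&(u<c*s)&(v>e*s)&(v<f*s)
m=box(330,530,215,340)&(P[...,2]>103)
Q=P[m]; print('lid',m.sum(),np.median(Q[:,2]),cv2.minAreaRect(Q[:,:2].astype(np.float32)))
m=box(385,485,335,360)&(P[...,2]>85)&(abs(b-r)<30)
Q=P[m];print('bar',m.sum(),Q.min(0),Q.max(0),np.median(Q,0))
m=box(215,290,265,305)&(P[...,2]>12)
Q=P[m];rc=cv2.minAreaRect(Q[:,:2].astype(np.float32));print('grinder',m.sum(),rc,np.nanmax(Q[:,2]),np.median(Q,0))
m2=box(215,290,265,305)&(P[...,2]>8);Q=P[m2]
A=Q[:,:2]-Q[:,:2].mean(0);w,V=np.linalg.eigh(A.T@A);print(V[:,1],(A@V[:,1]).min(),(A@V[:,1]).max(),Q.mean(0))
m=box(215,290,265,305)&(r>120)&(b<80)&(g<140)&(P[...,2]>30);print('lever',m.sum(),P[m].mean(0),cv2.minAreaRect(P[m][:,:2].astype(np.float32)))
for n,(x,y) in dict(tube=(252,342),green=(224,230),disc=(292,407),can=(558,390),clamp=(588,345),mag=(574,275)).items(): print(n,P[int(y*s),int(x*s)])
side=np.load('side0.npz')['img']
a=cv2.resize(img[130:270,125:345],(800,509),interpolation=cv2.INTER_CUBIC);cv2.imwrite('pics/crop1.png',a)
```

```text
lid 6984 110.7133917297956 ((560.0333251953125, -17.104644775390625), (242.15188598632812, 370.9756774902344), 2.033223867416382)
bar 223 [ 420.91339873 -102.20307862   96.04117952] [451.57790552  59.52978572 116.03047848] [429.69215505 -17.38270324 107.51199043]
grinder 368 ((588.5579833984375, 368.69677734375), (41.944305419921875, 155.25648498535156), 12.28574275970459) 53.48651414554274 [581.25589393 371.3200501   31.01325776]
[-0.20843332  0.97803658] -82.98399246643051 79.71372272679919 [581.94911218 372.79383214  29.57977677]
lever 60 [588.57531062 357.20276734  40.0024114 ] ((589.560546875, 356.8325500488281), (18.030860900878906, 102.16200256347656), 13.012960433959961)
tube [456.44586819 366.42758797  36.72699439]
green [708.86751782 435.87742411  32.27318214]
disc [314.30074304 280.33494545  35.58339545]
can [ 331.3500027  -259.80215311  165.33881849]
clamp [ 445.45166996 -368.35859756   -1.49227236]
mag [ 597.74668376 -342.59093027   15.68001249]
```

View pics/crop1.png

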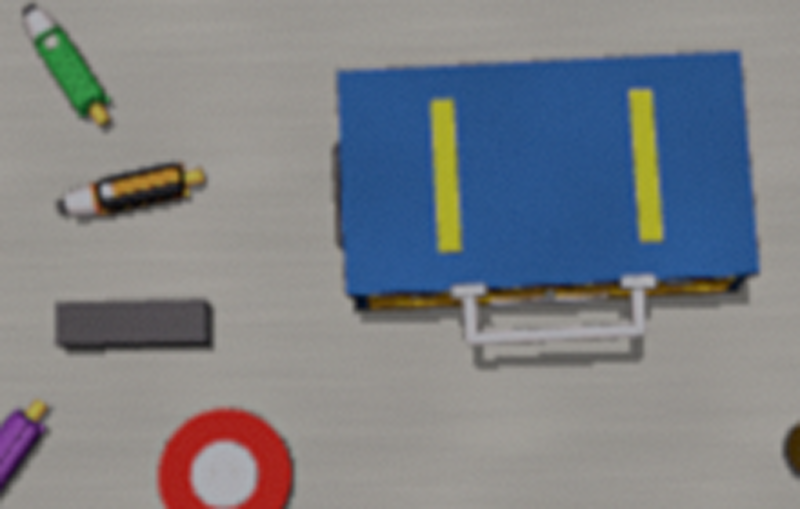

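The enlarged crop confirms the black grinder with the orange lever (130,190). Green and purple are decoys. Next I'll refine the chest pose.

```bash
cat >> h.py <<'E'
def rows_to(R,p,R2,p2):  # tool-frame shift (normalised) and rotvec (normalised) from pose to pose
    from scipy.spatial.transform import Rotation as Ro
    R=np.array(R)
    return np.round(R.T@(np.array(p2)-p)/500,4), np.round(Ro.from_matrix(R.T@R2).as_rotvec()/np.pi,4)
E
python3 - <<'E'
from h import *
d=np.load('top0.npz');img,P=d['img'],d['P'];s=512/800
b,g,r=[img[...,i].astype(int) for i in range(3)]
v,u=np.mgrid[:384,:512]
m=(u>330*s)&(u<530*s)&(v>215*s)&(v<345*s)&(P[...,2]>102)&(P[...,2]<118)&((abs(b-r)>40))
m=cv2.morphologyEx(m.astype(np.uint8),cv2.MORPH_OPEN,np.ones((7,7)))>0
Q=P[m];print(cv2.minAreaRect(Q[:,:2].astype(np.float32)),Q.mean(0))
# back/front edges by column
cols=range(int(350*s),int(510*s),2);back=[];front=[]
for c in cols:
    vv=np.where(m[:,c])[0];back.append(P[vv[0],c]);front.append(P[vv[-1],c])
for e in(back,front):
    e=np.array(e);f=np.polyfit(e[:,1],e[:,0],1);print('x=%.4f*y+%.1f'%tuple(f),np.std(e[:,0]-np.polyval(f,e[:,1])))
m=(u>403*s)&(u<463*s)&(v>336*s)&(v<360*s)&(P[...,2]>95)&(abs(b-r)<30)&(b>140)
Q=P[m];f=np.polyfit(Q[:,1],Q[:,0],1);print('bar',m.sum(),f,Q.mean(0),np.percentile(Q[:,2],90))
E
```

```text
((576.6539306640625, -16.432388305664062), (207.9673614501953, 369.4541015625), 2.178565263748169) [577.90167774 -16.32220869 110.48786879]
x=-0.0090*y+669.7 13.87140612527026
x=0.0609*y+496.9 37.54730743501213
bar 128 [-3.85557557e-02  4.27860318e+02] [428.65464148 -20.60194418 107.21429496] 111.84071799104547
```

```bash
python3 -m jog '[[[0,0,0],[0,0,0.057]],[[0,0,0],[0,0,0.057]],[[0,0,0],[0,0,0.057]],[[0,0,0],[0,0,0.057]],[[0,0,0],[0,0,0.057]],[[0,0,0],[0,0,0.057]]]' -0.22; python3 -m jog '[[[0.037,0.116,0.012],[0,0,0]],[[0.037,0.116,0.012],[0,0,0]],[[0.037,0.116,0.012],[0,0,0]],[[0.037,0.116,0.012],[0,0,0]],[[0.037,0.116,0.012],[0,0,0]],[[0.037,0.116,0.012],[0,0,0]],[[0.037,0.116,0.012],[0,0,0]],[[0.037,0.116,0.012],[0,0,0]],[[0,0,0],[0,0,0]]]'
python3 - <<'E'
from h import *
s=robot.read_state();R=s['tcp_rot'];print(R.round(3),s['tcp_pos'])
a=np.deg2rad(2.18);c,t=np.cos(a),np.sin(a);R2=np.array([[c,t,0],[t,-c,0],[0,0,-1]])
print(rows_to(R,s['tcp_pos'],R2,[428.8,-22,350]))
E
```

```text
time: 0.85
tcp_pos: [242.9, 492.3, 400.9]
tcp_rot: [[1.0, 0.003, -0.005], [0.003, -1.0, -0.007], [-0.005, 0.007, -1.0]]
ft_force: [-0.3, -0.9, 0.4]
gripper_width: 38.1
time: 1.98
tcp_pos: [394.4, 16.7, 352.1]
tcp_rot: [[1.0, 0.002, -0.004], [0.002, -1.0, -0.007], [-0.004, 0.007, -1.0]]
ft_force: [-0.6, 0.9, -0.3]
gripper_width: 36.1
[[ 1.     0.002 -0.004]
 [ 0.002 -1.    -0.007]
 [-0.004  0.007 -1.   ]] [394.39061859  16.68125606 352.10055518]
(array([0.0686, 0.0775, 0.0045]), array([ 0.0023,  0.0013, -0.0113]))
```

```bash
python3 -m jog '[[[0.034,0.039,0.002],[0.002,0.001,-0.011]],[[0.034,0.039,0.002],[0,0,0]],[[0,0,0],[0,0,0]]]'
python3 - <<'E'
from h import *
img,P=cam('wrist');np.savez('w1.npz',img=img,P=P);cv2.imwrite('pics/w1.png',img)
s=robot.read_state();print(s['tcp_pos'],s['tcp_rot'].round(4))
m=(P[...,2]>85)&(P[...,2]<125)&(np.abs(P[...,0]-429)<14)&(np.abs(P[...,1]+22)<60)
Q=P[m];print(m.sum());
if m.sum(): print(np.polyfit(Q[:,1],Q[:,0],1),Q.mean(0),np.percentile(Q[:,2],[50,95]),Q.min(0),Q.max(0))
E
```

```text
time: 2.35
tcp_pos: [429.5, -21.6, 349.5]
tcp_rot: [[0.999, 0.036, -0.003], [0.036, -0.999, 0.001], [-0.003, -0.001, -1.0]]
ft_force: [-0.2, -0.3, 0.3]
gripper_width: 36.3
[428.79769001 -20.91346179 349.33031274] [[ 0.9993  0.0367 -0.004 ]
 [ 0.0367 -0.9993  0.0017]
 [-0.004  -0.0018 -1.    ]]
1925
[-3.71536910e-02  4.31050875e+02] [431.50338662 -12.17944818 107.81942501] [108.13068356 109.63944967] [423.63117384 -69.874427   102.68528162] [438.96326813  37.9749095  110.82180779]
```

View pics/w1.png

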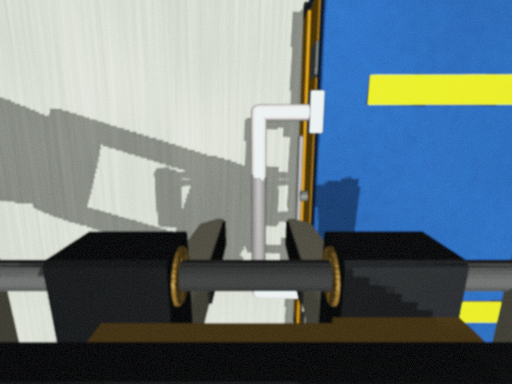

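The wrist view shows the bar (260,200) centred between the fingers (210/305), with the gap to the lid free. I'll go down and grip.

```bash
python3 -m jog '[[[0.002,0,0.052],[0,0,0]],[[0.001,0,0.052],[0,0,0]],[[0.001,0,0.05],[0,0,0]],[[0,0,0],[0,0,0]]]'; python3 -m jog '[[[0,0,0],[0,0,0]],[[0,0,0],[0,0,0]],[[0,0,0],[0,0,0]],[[0,0,0],[0,0,0]]]' -1 25
python3 - <<'E'
from h import *
s=robot.read_state();print(s['tcp_pos'],s['gripper_width'])
# arc in tool axes: x along chest x, z down, per 8 deg
t=np.deg2rad(np.arange(0,81,8));x=-248*np.cos(t)+8*np.sin(t);z=248*np.sin(t)+8*np.cos(t)
print(np.c_[np.diff(x)/500,-np.diff(z)/500].round(4).tolist(), x[-1]-x[0],z[-1]-z[0])
E
```

```text
time: 2.9
tcp_pos: [428.8, -16.0, 270.9]
tcp_rot: [[0.999, 0.041, -0.005], [0.041, -0.999, 0.003], [-0.005, -0.003, -1.0]]
ft_force: [-0.2, -0.9, -0.9]
gripper_width: 36.1
time: 3.4
tcp_pos: [430.7, -15.0, 274.0]
tcp_rot: [[0.999, 0.041, 0.003], [0.041, -0.999, 0.002], [0.003, -0.002, -1.0]]
ft_force: [-1.7, -1.0, -4.9]
gripper_width: 11.1
[430.6846677  -14.97484903 274.03794261] 11.052005633667271
[[0.0071, -0.0689], [0.0166, -0.0672], [0.0258, -0.0643], [0.0345, -0.0601], [0.0425, -0.0547], [0.0497, -0.0482], [0.0559, -0.0408], [0.061, -0.0327], [0.065, -0.0239], [0.0677, -0.0146]] 212.81371396269893 237.62150816836302
```

```bash
python3 -m jog '[[[0.007,0,-0.069],[0,0,0]],[[0.017,0,-0.067],[0,0,0]],[[0.026,0,-0.064],[0,0,0]],[[0.0345,0,-0.06],[0,0,0]],[[0.0425,0,-0.055],[0,0,0]],[[0,0,0],[0,0,0]]]'
python3 - <<'E'
from h import *
s=robot.read_state();print(s['tcp_pos'],s['tcp_rot'].round(3).tolist(),s['ft_force'])
E
```

```text
time: 4.15
tcp_pos: [494.3, -13.0, 434.3]
tcp_rot: [[0.999, 0.039, 0.001], [0.039, -0.999, 0.003], [0.001, -0.003, -1.0]]
ft_force: [1.4, 0.2, -2.5]
gripper_width: 11.0
[494.29995284 -12.97017493 434.28461904] [[0.999, 0.039, 0.001], [0.039, -0.999, 0.003], [0.001, -0.003, -1.0]] [ 1.392216    0.21433723 -2.49346482]
```

```bash
python3 -m jog '[[[0.05,0,-0.048],[0,0,0]],[[0.056,0,-0.041],[0,0,0]],[[0.061,0,-0.033],[0,0,0]],[[0.065,0,-0.024],[0,0,0]],[[0.03,0,-0.008],[0,0,0]],[[0,0,0],[0,0,0]]]'
python3 - <<'E'
from h import *
s=robot.read_state();print(s['tcp_pos'],s['tcp_rot'].round(3).tolist(),s['ft_force'],s['joints'])
E
```

```text
time: 4.9
tcp_pos: [618.3, -8.5, 508.3]
tcp_rot: [[0.999, 0.038, -0.028], [0.038, -0.999, 0.001], [-0.028, -0.002, -1.0]]
ft_force: [0.8, 0.6, 0.9]
gripper_width: 10.9
[618.31201785  -8.45357909 508.34800276] [[0.999, 0.038, -0.028], [0.038, -0.999, 0.001], [-0.028, -0.002, -1.0]] [0.80645875 0.57219312 0.8575677 ] [-11.03650408  20.21486977  66.2930913   -0.23263664  95.05762803
 -13.24221746]
```

```bash
python3 -m jog '[[[0.02,0,-0.005],[0,-0.004,0]],[[0.02,0,-0.004],[0,-0.004,0]],[[0.012,0,-0.003],[0,0,0]],[[0,0,0],[0,0,0]]]'; python3 -m jog '[[[0.008,0,-0.002],[0,0,0]],[[0.006,0,-0.001],[0,0,0]],[[0,0,0],[0,0,0]]]'
python3 - <<'E'
from h import *
s=robot.read_state();print(s['tcp_pos'],s['ft_force'])
img,P=cam('side');np.savez('side1.npz',img=img,P=P);cv2.imwrite('pics/side1.png',cv2.resize(img[40:280,180:400],(733,800))[:600])
E
```

```text
time: 5.4
tcp_pos: [642.7, -7.6, 512.2]
tcp_rot: [[0.997, 0.038, -0.06], [0.038, -0.999, 0.0], [-0.06, -0.003, -0.998]]
ft_force: [1.0, 1.2, 3.0]
gripper_width: 11.1
time: 5.78
tcp_pos: [649.8, -7.3, 513.4]
tcp_rot: [[0.997, 0.038, -0.061], [0.038, -0.999, 0.0], [-0.061, -0.002, -0.998]]
ft_force: [-0.9, 1.0, 2.9]
gripper_width: 11.2
[649.789906    -7.27097153 513.3624329 ] [-0.88756089  0.96677447  2.93396355]
```

```bash
python3 -m jog '[[[0.006,0,-0.001],[0,0,0]],[[0.006,0,-0.001],[0,0,0]],[[0,0,0],[0,0,0]]]'; python3 -m jog '[[[0.006,0,-0.001],[0,0,0]],[[0,0,0],[0,0,0]]]'
```

```text
time: 6.2
tcp_pos: [655.3, -7.1, 514.0]
tcp_rot: [[0.997, 0.038, -0.064], [0.038, -0.999, 0.0], [-0.064, -0.003, -0.998]]
ft_force: [-3.0, 1.2, 3.3]
gripper_width: 11.5
time: 6.45
tcp_pos: [657.0, -7.0, 513.9]
tcp_rot: [[0.997, 0.037, -0.071], [0.038, -0.999, -0.0], [-0.071, -0.003, -0.997]]
ft_force: [-3.8, -0.1, 4.2]
gripper_width: 11.0
```

```bash
python3 -m jog '[[[0.008,0,-0.001],[0,0.005,0]],[[0.008,0,-0.001],[0,0.005,0]],[[0.008,0,0],[0,0,0]]]'
python3 - <<'E'
from h import *
s=robot.read_state();print(s['tcp_pos'],s['ft_force'],s['tcp_rot'].round(3)[:,2])
img,P=cam('side');np.savez('side1.npz',img=img,P=P);cv2.imwrite('pics/side1.png',cv2.resize(img[90:290,190:400],(630,600),interpolation=cv2.INTER_CUBIC))
E
```

```text
time: 6.82
tcp_pos: [660.6, -6.9, 514.4]
tcp_rot: [[0.997, 0.035, -0.073], [0.035, -0.999, 0.0], [-0.073, -0.003, -0.997]]
ft_force: [-18.0, -0.6, 7.3]
gripper_width: 10.8
[660.59722878  -6.88399026 514.41641766] [-17.9626093   -0.63327058   7.31431855] [-0.073  0.    -0.997]
```

View pics/side1.png

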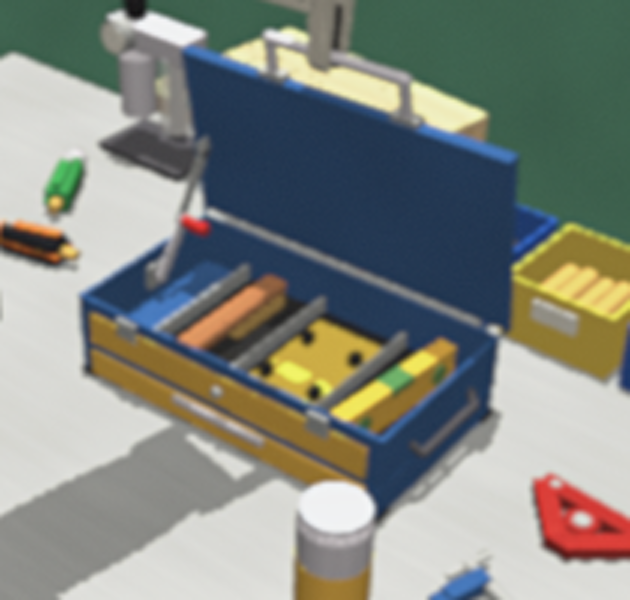

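At the stop (-18 N). The picture shows the lid up and the stay straight, with the red knob at (195,226). The cradle is in the middle compartment (310,360), the brush left of it (240,310) and the level right (400,385). I'll release, go clear, and check the knob.

```bash
python3 -m jog '[[[0,0,0],[0,0,0]],[[0,0,0],[0,0,0]],[[0,0,-0.06],[0,0,0]],[[-0.05,0,-0.06],[0,0,0]],[[-0.1,0,0],[0,0,0]],[[-0.1,-0.02,0],[0,0,0]],[[-0.1,-0.03,0],[0,0,0]],[[0,0,0],[0,0,0]]]' 0.6
python3 - <<'E'
from h import *
img,P=cam('side')
b,g,r=[img[...,i].astype(int) for i in range(3)]
a=np.deg2rad(2.18);c,s=np.cos(a),np.sin(a);Rc=np.array([[c,-s,0],[s,c,0],[0,0,1]]);O=np.array([578,-16.4,0])
L=(P-O)@Rc
v,u=np.mgrid[:384,:512]
m=(r>130)&(g<70)&(b<70)&(u>230)&(u<275)&(v>140)&(v<185);print('knob',m.sum(),np.nanmedian(L[m],0),np.nanmin(L[m],0),np.nanmax(L[m],0))
# lid plane
m=(b>60)&(r<60)&(L[...,2]>140)&(L[...,0]>30)&(L[...,0]<110)&(np.abs(L[...,1])<160);Q=L[m];f=np.polyfit(Q[:,2],Q[:,0],1);print('lid deg',m.sum(),90+np.degrees(np.arctan(f[0])),f)
# top cam view: cradle
img,P=cam('top');np.savez('top2.npz',img=img,P=P);L=(P-O)@Rc
b,g,r=[img[...,i].astype(int) for i in range(3)]
m=(r>130)&(g>100)&(b<90)&(L[...,2]>36)&(L[...,2]<52)&(np.abs(L[...,0])<95)&(abs(L[...,1]+30)<47)
Q=L[m];print('cradle',m.sum(),np.median(Q,0),Q.min(0),Q.max(0),cv2.minAreaRect(Q[:,:2].astype(np.float32)))
cv2.imwrite('pics/top2.png',cv2.resize(img[100:300,130:350],(660,600),interpolation=cv2.INTER_CUBIC))
E
```

```text
time: 7.88
tcp_pos: [489.8, 10.6, 584.6]
tcp_rot: [[0.997, 0.033, -0.069], [0.033, -0.999, -0.002], [-0.069, -0.001, -0.998]]
ft_force: [0.8, -0.3, 0.9]
gripper_width: 74.1
knob 19 [ 46.03758967 139.11109203 118.4011547 ] [ 38.1489338  132.77678509 113.59812666] [ 51.29737756 159.19381867 122.76223314]
lid deg 3690 78.99491660484153 [ -0.19447238 133.81357212]
cradle 66 [  5.96443838 -55.09924401  42.2079728 ] [-32.09795391 -74.67711333  36.01585147] [ 70.74531663 -40.3082422   50.4359862 ] ((20.418010711669922, -56.05868148803711), (13.65107536315918, 106.61152648925781), 76.29305267333984)
```

View pics/top2.png

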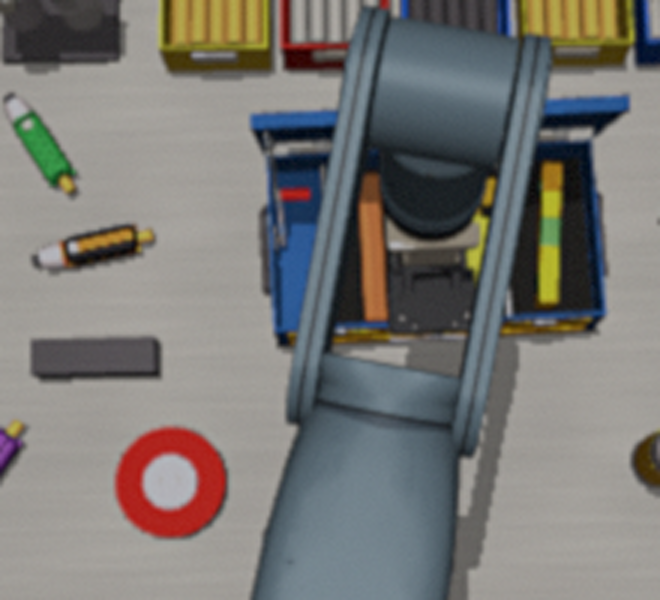

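```bash
python3 -m jog '[[[0.03,-0.115,0],[0,0.011,-0.02]],[[0.03,-0.115,0],[0,0.011,-0.02]],[[0.03,-0.115,0],[0,0,-0.015]],[[0.03,-0.115,0],[0,0,0]],[[0.03,-0.1,0],[0,0,0]],[[0,-0.06,0.1],[0,0,0]],[[0,0,0.12],[0,0,0]],[[0,0,0.12],[0,0,0]],[[0,0,0.12],[0,0,0]],[[0,0,0],[0,0,0]]]' 0.6
python3 - <<'E'
from h import *
img,P=cam('wrist');np.savez('w2.npz',img=img,P=P)
s=robot.read_state();print(s['tcp_pos'],s['tcp_rot'].round(4))
img2=img.copy();cv2.imwrite('pics/w2.png',img2)
img,P=cam('top');a=np.deg2rad(2.18);c,s=np.cos(a),np.sin(a);Rc=np.array([[c,-s,0],[s,c,0],[0,0,1]]);O=np.array([578,-16.4,0])
np.savez('top3.npz',img=img,P=P);L=(P-O)@Rc
b,g,r=[img[...,i].astype(int) for i in range(3)]
m=(r>110)&(g>90)&(b<90)&(L[...,2]>34)&(L[...,2]<54)&(np.abs(L[...,0])<95)&(abs(L[...,1]+30)<47)
Q=L[m];print('cradle',m.sum(),np.median(Q,0),np.percentile(Q,[2,98],axis=0),cv2.minAreaRect(Q[:,:2].astype(np.float32)))
cv2.imwrite('pics/top3.png',cv2.resize(img[130:230,200:350],(750,500),interpolation=cv2.INTER_CUBIC))
E
```

```text
time: 9.22
tcp_pos: [544.1, 340.3, 334.2]
tcp_rot: [[0.979, 0.203, 0.004], [0.203, -0.979, 0.005], [0.005, -0.004, -1.0]]
ft_force: [-0.4, 0.9, 0.2]
gripper_width: 74.3
[545.24468412 340.73308272 337.90204383] [[ 0.9792  0.2026  0.0099]
 [ 0.2025 -0.9793  0.0074]
 [ 0.0112 -0.0052 -0.9999]]
cradle 1031 [ -1.82026975 -32.97071814  42.31766772] [[-73.24052943 -74.79741543  35.38716305]
 [ 72.07466768   8.72995009  49.88783067]] ((0.7754364013671875, -33.10341262817383), (87.2311019897461, 154.6058807373047), 89.63558959960938)
```

View pics/w2.png

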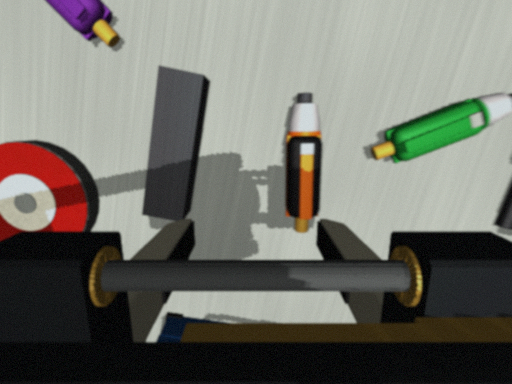

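View pics/top3.png

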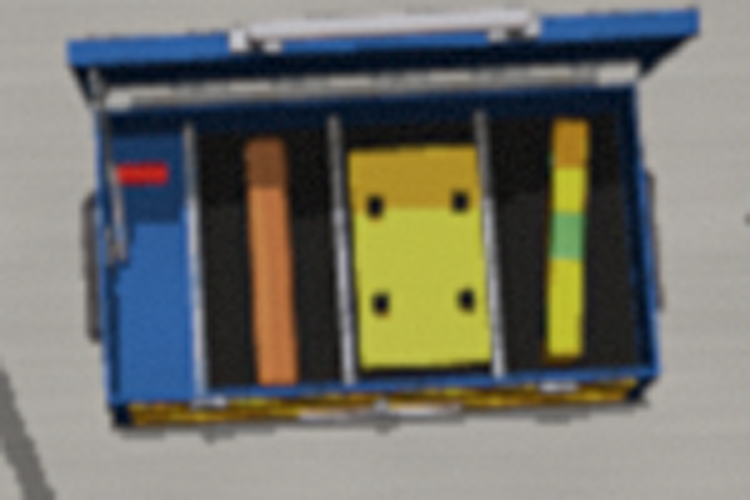

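The wrist view shows the right grinder at (303,160), collet up in the picture, decoys well clear, and the tube at (178,140) about 100 px to its left. The top view shows the whole cradle, with posts at (375,205), (460,202), (380,302) and (465,299).

Run:
```python
from h import *
d=np.load('w2.npz');img,P=d['img'],d['P'];v,u=np.mgrid[:384,:512]
box=(u>270)&(u<340)&(v>85)&(v<240)
m=box&(P[...,2]>8)&(P[...,2]<55);Q=P[m][:,:2]
print(m.sum(),cv2.minAreaRect(Q.astype(np.float32)),np.nanmax(P[m][:,2]))
c=Q.mean(0);w,V=np.linalg.eigh(np.cov(Q.T));e=V[:,1];e*=np.sign(e[1]);n=np.array([e[1],-e[0]])
t=(Q-c)@e;w=(Q-c)@n;print('axis',e,np.degrees(np.arctan2(e[1],e[0])))
k=(np.percentile(t,99.5)+np.percentile(t,.5))/2;kw=(np.percentile(w,99)+np.percentile(w,1))/2
print('len',np.ptp(t),'wid',np.ptp(w)); print('mid from ends',c+e*(k-11)+n*kw)
b,g,r=[img[...,i].astype(int) for i in range(3)]
o=box&(r>150)&(g<150)&(b<80)&(P[...,2]>33);q=P[o];print('lever',o.sum(),q.mean(0),((q[:,:2]-c)@e).min(),((q[:,:2]-c)@e).max())
# posts in top view: black blobs, tops at z 57
d=np.load('top3.npz');P=d['P'];img=d['img'];a=np.deg2rad(2.18);cc,s=np.cos(a),np.sin(a);Rc=np.array([[cc,-s,0],[s,cc,0],[0,0,1]]);O=np.array([578,-16.4,0])
for x,y in((375,205),(460,202),(380,302),(465,299)):
    cx,cy=200+x/5,130+y/5
    sub=img[int(cy)-4:int(cy)+5,int(cx)-4:int(cx)+5].sum(2); k=sub<220
    L=((P-O)@Rc)[int(cy)-4:int(cy)+5,int(cx)-4:int(cx)+5][k]; print(k.sum(),np.nanmedian(L,0))
```

```text
4173 ((588.2600708007812, 372.02880859375), (34.630775451660156, 141.45033264160156), 12.428411483764648) 43.23485640200312
axis [-0.20795189  0.97813906] 102.0023546249622
len 141.3838944137113 wid 34.92181952568605
mid from ends [590.04201947 361.32747406]
lever 576 [593.4584267  351.44842532  40.24831674] -54.055107437708166 29.24845240393309
12 [33.68268677 -4.47328396 54.94313052]
11 [ 33.2276214  -63.18300988  55.55166747]
9 [-35.05800363  -5.2210507   55.92611442]
8 [-36.30192229 -62.54575558  55.41497058]
```

Run:
```python
from h import *
s=robot.read_state();a=np.deg2rad(12.0);c,t=np.cos(a),np.sin(a);R2=np.array([[c,t,0],[t,-c,0],[0,0,-1]])
print(s['tcp_pos'],rows_to(s['tcp_rot'],s['tcp_pos'],R2,[590.5,361.3,250]))
```

```text
[545.79847225 340.95767955 340.98314014] (array([ 0.0928, -0.0206,  0.1837]), array([-0.002 , -0.0053, -0.0018]))
```

```bash
python3 -m jog '[[[0.047,-0.01,0.06],[-0.002,-0.005,-0.002]],[[0.046,-0.01,0.06],[0,0,0]],[[0,0,0.06],[0,0,0]],[[0,0,0],[0,0,0]],[[0,0,0],[0,0,0]]]' 0.6
python3 - <<'E'
from h import *
s=robot.read_state();a=np.deg2rad(12.0);c,t=np.cos(a),np.sin(a);R2=np.array([[c,t,0],[t,-c,0],[0,0,-1]])
print(s['tcp_pos'],rows_to(s['tcp_rot'],s['tcp_pos'],R2,[590.5,361.3,191]))
E
```

```text
time: 9.95
tcp_pos: [600.9, 364.3, 270.4]
tcp_rot: [[0.978, 0.208, 0.033], [0.207, -0.978, 0.013], [0.035, -0.006, -0.999]]
ft_force: [0.4, -0.3, 0.2]
gripper_width: 74.0
[600.86231603 364.30011825 270.39464879] (array([-0.0271,  0.0025,  0.1579]), array([-0.0019, -0.0112, -0.0001]))
```

```bash
python3 -m jog '[[[-0.02,0.002,0.03],[-0.002,-0.011,0]],[[-0.007,0,0.04],[0,0,0]],[[0,0,0.03],[0,0,0]],[[0,0,0],[0,0,0]]]' 0.6
python3 - <<'E'
from h import *
s=robot.read_state();a=np.deg2rad(12.0);c,t=np.cos(a),np.sin(a);R2=np.array([[c,t,0],[t,-c,0],[0,0,-1]])
print(s['tcp_pos'],rows_to(s['tcp_rot'],s['tcp_pos'],R2,[590.5,361.3,191]))
E
```

```text
time: 10.45
tcp_pos: [587.9, 360.8, 223.7]
tcp_rot: [[0.978, 0.208, 0.004], [0.208, -0.978, 0.001], [0.004, -0.0, -1.0]]
ft_force: [0.2, -0.3, 0.2]
gripper_width: 74.2
[587.94681416 360.79743718 223.70401104] (array([0.0049, 0.0001, 0.0654]), array([-0.0001, -0.0012,  0.    ]))
```

```bash
python3 -m jog '[[[0.005,0,0.025],[0,-0.001,0]],[[0,0,0.025],[0,0,0]],[[0,0,0.015],[0,0,0]],[[0,0,0],[0,0,0]]]' 0.6; python3 -m jog '[[[0,0,0],[0,0,0]],[[0,0,0],[0,0,0]],[[0,0,0],[0,0,0]],[[0,0,0],[0,0,0]]]' -1 30
```

```text
time: 10.95
tcp_pos: [591.0, 361.5, 189.6]
tcp_rot: [[0.978, 0.208, 0.001], [0.208, -0.978, 0.001], [0.001, -0.0, -1.0]]
ft_force: [0.7, 0.9, 0.2]
gripper_width: 74.9
time: 11.45
tcp_pos: [591.5, 361.7, 190.8]
tcp_rot: [[0.978, 0.208, 0.003], [0.208, -0.978, 0.001], [0.003, -0.001, -1.0]]
ft_force: [0.3, 0.4, -0.3]
gripper_width: 39.2
```

```bash
python3 -m jog '[[[0,0,0],[0,0,0]],[[0,0,0],[0,0,0]]]'; python3 -m jog '[[[0,0,-0.03],[0,0,0]],[[0,0,-0.06],[0,0,0]],[[0,0,-0.1],[0,0,0]],[[0,0,-0.1],[0,0,0]],[[0,0,-0.1],[0,0,0]],[[0,0,0],[0,0,0]],[[0,0,0],[0,0,0]]]'
```

```text
time: 11.7
tcp_pos: [591.2, 361.7, 190.8]
tcp_rot: [[0.978, 0.208, 0.002], [0.208, -0.978, 0.001], [0.003, -0.001, -1.0]]
ft_force: [0.4, -0.2, -1.0]
gripper_width: 33.9
time: 12.58
tcp_pos: [589.8, 360.9, 391.4]
tcp_rot: [[0.978, 0.208, -0.003], [0.208, -0.978, -0.001], [-0.003, 0.001, -1.0]]
ft_force: [0.3, -1.2, -4.0]
gripper_width: 33.6
```

```bash
python3 -m jog '[[[-0.03,0,0],[0,0,-0.055]],[[-0.03,0,0],[0,0,-0.055]],[[-0.03,0,0],[0,0,-0.055]],[[-0.03,0,0],[0,0,-0.055]],[[0,0,0],[0,0,-0.055]],[[0,0,0],[0,0,-0.055]],[[0,0,0],[0,0,-0.055]],[[0,0,0],[0,0,-0.055]],[[0,0,0],[0,0,0]]]'
python3 - <<'E'
from h import *
s=robot.read_state();a=np.deg2rad(92.18);c,t=np.cos(a),np.sin(a);R2=np.array([[c,t,0],[t,-c,0],[0,0,-1]])
print(s['tcp_pos'],s['joints'],rows_to(s['tcp_rot'],s['tcp_pos'],R2,[520,-50,400]))
E
```

```text
time: 13.7
tcp_pos: [531.5, 331.1, 368.4]
tcp_rot: [[-0.064, 0.997, -0.039], [0.998, 0.064, -0.016], [-0.013, -0.04, -0.999]]
ft_force: [0.5, 0.5, -3.0]
gripper_width: 33.7
[531.45696485 331.08384976 368.38630531] [ 2.17343140e+01  2.47630050e+01  7.87395640e+01 -1.70428234e-02
  7.89186432e+01 -7.19347834e+01] (array([-0.7599, -0.074 , -0.0501]), array([-0.0127,  0.0044,  0.0083]))
```

```bash
python3 -m jog '[[[-0.09,-0.01,-0.01],[-0.006,0.002,0.004]],[[-0.11,-0.01,-0.01],[-0.006,0.002,0.004]],[[-0.11,-0.01,-0.01],[0,0,0]],[[-0.11,-0.01,-0.01],[0,0,0]],[[-0.11,-0.01,0],[0,0,0]],[[-0.11,0,0],[0,0,0]],[[-0.09,0,0],[0,0,0]],[[-0.03,0,0],[0,0,0]],[[0,0,0],[0,0,0]]]'
python3 - <<'E'
from h import *
img,P=cam('wrist');np.savez('w3.npz',img=img,P=P);cv2.imwrite('pics/w3.png',img)
s=robot.read_state();a=np.deg2rad(92.18);c,t=np.cos(a),np.sin(a);R2=np.array([[c,t,0],[t,-c,0],[0,0,-1]])
print(s['tcp_pos'],s['joints'],rows_to(s['tcp_rot'],s['tcp_pos'],R2,[520,-50,400]),s['ft_force'],s['gripper_width'])
E
```

```text
time: 14.82
tcp_pos: [515.5, -59.6, 380.0]
tcp_rot: [[-0.004, 1.0, -0.017], [1.0, 0.004, -0.0], [-0.0, -0.017, -1.0]]
ft_force: [-0.1, 0.0, -3.5]
gripper_width: 33.6
[515.45375826 -58.87543806 380.00497293] [ -18.73062577   12.9860098    93.95611654   -0.34139882   73.97715046
 -108.91730538] (array([ 0.0177,  0.0085, -0.0401]), array([-0.0054, -0.    , -0.0105])) [ 0.72645719 -0.39823548 -2.83333766] 33.7466785368383
```

View pics/w3.png

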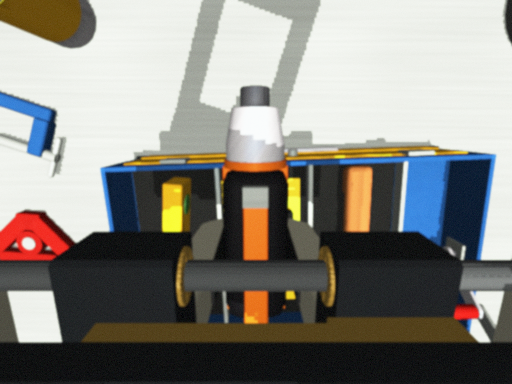

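The grinder is held straight, lever up, collet towards the robot. The cradle's yellow shows beside it at (293,200), and the red knob is at (467,312). I'll refine the chest pose from this closer cloud.

Run:
```python
from h import *
d=np.load('w3.npz');img,P=d['img'],d['P'];v,u=np.mgrid[:384,:512]
b,g,r=[img[...,i].astype(int) for i in range(3)]
a=np.deg2rad(2.18);cc,s=np.cos(a),np.sin(a);Rc=np.array([[cc,-s,0],[s,cc,0],[0,0,1]]);O=np.array([578,-16.4,0])
L=(P-O)@Rc
for nm,lo,hi in(('strip',53,59),):
  for uu in((205,225),(300,320),(395,410)):
    m=(u>uu[0])&(u<uu[1])&(v>160)&(v<240)&(L[...,2]>lo)&(L[...,2]<hi);Q=L[m];print(uu,m.sum(),np.median(Q,0) if m.sum() else '')
for nm,x0,x1 in(('L',455,500),('R',95,140)):
  m=(u>x0)&(u<x1)&(v>150)&(v<235)&(L[...,2]>90)&(L[...,2]<100)&(b>90)&(r<90);Q=L[m];print(nm,m.sum(),np.median(Q,0),Q.min(0),Q.max(0))
m=(v>140)&(v<175)&(L[...,2]>90)&(L[...,2]<100)&(b>90)&(r<90)&(u>150)&(u<400);Q=L[m];print('front rim',m.sum(),np.median(Q,0),np.percentile(Q[:,0],[2,98]),np.polyfit(Q[:,1],Q[:,0],1))
m=(r>140)&(g<60)&(b<60)&(u>430);Q=L[m];print('knob',m.sum(),np.median(Q,0),Q.min(0),Q.max(0))
m=(r>150)&(g>130)&(b<80)&(u>200)&(u<310)&(v>150)&(L[...,2]<52);Q=L[m];print('cradle',m.sum(),Q.min(0),Q.max(0),np.median(Q,0))
m=(u>340)&(u<380)&(v>150)&(v<235)&(r>150)&(b<120);Q=L[m];print('brush',np.median(Q,0))
```

```text
(205, 225) 206 [-60.83719265 -82.27897609  56.21826725]
(300, 320) 265 [-54.31455413  17.23919196  56.10394711]
(395, 410) 364 [-51.65261712 116.57330532  55.98355128]
L 486 [-81.7543891  175.47623951  95.00942246] [-98.33882707 142.56423014  90.52491608] [-20.83478311 179.07999277  96.87833807]
R 422 [ -88.4550502  -180.60050902   94.95066353] [ -98.13761581 -184.10192669   90.03990644] [ -36.17458866 -147.79345625   96.81653675]
front rim 904 [-96.41389944   7.15957733  94.97024107] [-98.20990271 -94.23514248] [ 2.91879211e-04 -9.63955189e+01]
knob 269 [ 46.21062846 151.64693004 120.87474588] [-87.68490382   4.15602756 116.49096369] [ 53.47170674 163.42791342 302.88862477]
cradle 393 [-100.98639527 -102.25838157   23.90666486] [76.703418   19.33954195 48.60638969] [-61.9580002   -0.69897958  42.9193895 ]
brush [nan nan nan]
```

Run:
```python
from h import *
a=np.deg2rad(2.18);cc,s=np.cos(a),np.sin(a);Rc=np.array([[cc,-s,0],[s,cc,0],[0,0,1]]);O=np.array([578,-16.4,0])
d=np.load('w3.npz');img,P=d['img'],d['P'];L=(P-O)@Rc
for v in(185,195,205,215):
    print(v,[(u,img[v,u].tolist(),L[v,u].round(0).tolist()) for u in range(286,312,2)])
d=np.load('top3.npz');img,P=d['img'],d['P'];L=(P-O)@Rc
m=(L[...,2]>51)&(L[...,2]<61)&(abs(L[...,0])<80)&(img.min(2)>80)
for y in(-80,20,120):
    k=m&(abs(L[...,1]-y)<7);print(y,k.sum(),np.median(L[k],0))
```

```text
185 [(286, [8, 18, 19], [-101.0, -25.0, 219.0]), (288, [33, 151, 181], [-100.0, -24.0, 216.0]), (290, [53, 227, 245], [-66.0, -3.0, 44.0]), (292, [51, 226, 244], [-65.0, -1.0, 44.0]), (294, [46, 225, 243], [-65.0, 2.0, 43.0]), (296, [53, 228, 245], [-65.0, 4.0, 43.0]), (298, [47, 222, 241], [-65.0, 6.0, 42.0]), (300, [30, 110, 127], [-64.0, 9.0, 40.0]), (302, [23, 16, 20], [-64.0, 11.0, 40.0]), (304, [29, 33, 28], [-64.0, 13.0, 39.0]), (306, [46, 50, 49], [-64.0, 16.0, 39.0]), (308, [104, 112, 107], [-66.0, 15.0, 52.0]), (310, [160, 169, 162], [-67.0, 17.0, 57.0])]
195 [(286, [10, 21, 27], [-96.0, -25.0, 221.0]), (288, [36, 158, 184], [-95.0, -24.0, 216.0]), (290, [57, 231, 245], [-54.0, -3.0, 44.0]), (292, [54, 230, 244], [-54.0, -1.0, 44.0]), (294, [57, 230, 244], [-54.0, 1.0, 43.0]), (296, [55, 230, 245], [-54.0, 4.0, 44.0]), (298, [46, 221, 241], [-54.0, 6.0, 44.0]), (300, [35, 111, 130], [-52.0, 9.0, 39.0]), (302, [31, 32, 29], [-53.0, 11.0, 40.0]), (304, [31, 36, 32], [-52.0, 13.0, 39.0]), (306, [51, 49, 50], [-53.0, 15.0, 40.0]), (308, [105, 116, 109], [-56.0, 15.0, 53.0]), (3
[... 618 characters left out ...]
[(286, [14, 16, 15], [-85.0, -25.0, 217.0]), (288, [36, 36, 39], [-35.0, -7.0, 57.0]), (290, [43, 45, 46], [-35.0, -5.0, 57.0]), (292, [49, 135, 129], [-35.0, -3.0, 57.0]), (294, [88, 251, 248], [-30.0, 1.0, 44.0]), (296, [91, 252, 249], [-31.0, 3.0, 46.0]), (298, [88, 252, 249], [-30.0, 6.0, 44.0]), (300, [55, 158, 147], [-29.0, 9.0, 39.0]), (302, [48, 47, 48], [-29.0, 11.0, 39.0]), (304, [41, 40, 43], [-29.0, 13.0, 40.0]), (306, [53, 55, 55], [-29.0, 15.0, 40.0]), (308, [197, 204, 201], [-33.0, 16.0, 53.0]), (310, [249, 252, 250], [-33.0, 17.0, 55.0])]
-80 49 [-13.97069171 -79.25883522  55.17590166]
20 42 [-0.09272294 20.48880513 55.739052  ]
120 37 [ -7.96587026 120.13057714  54.97391188]
```

```bash
cat > tgt.py <<'E'
import sys
from h import *
s=robot.read_state();a=np.deg2rad(float(sys.argv[1]));c,t=np.cos(a),np.sin(a);R2=np.array([[c,t,0],[t,-c,0],[0,0,-1]])
q=rows_to(s['tcp_rot'],s['tcp_pos'],R2,[float(x) for x in sys.argv[2:5]]);print(s['tcp_pos'].round(1),q[0].tolist(),q[1].tolist(),s['ft_force'].round(1),round(s['gripper_width'],1))
E
python3 -m jog '[[[0.006,0.045,0.01],[-0.003,0,-0.005]],[[0.006,0.045,0.02],[-0.003,0,-0.005]],[[0.005,0.03,0.03],[0,0,0]],[[0,0.01,0.03],[0,0,0]],[[0,0,0],[0,0,0]]]'; python3 tgt.py 92.18 579.8 -50.6 270
```

```text
time: 15.5
tcp_pos: [581.0, -40.3, 331.8]
tcp_rot: [[-0.041, 0.999, -0.001], [0.999, 0.041, 0.004], [0.004, -0.0, -1.0]]
ft_force: [-1.2, -0.2, -2.2]
gripper_width: 33.9
[581.  -40.3 331.8] [-0.021, -0.0033, 0.1236] [-0.0001, -0.0012, 0.0009] [-1.2 -0.2 -2.2] 33.9
```

```bash
python3 -m jog '[[[-0.02,-0.002,0.03],[0,0,0]],[[0,0,0.04],[0,0,0]],[[0,0,0.03],[0,0,0]],[[0,0,0.01],[0,0,0]],[[0,0,0],[0,0,0]]]'; python3 tgt.py 92.18 579.8 -50.6 234
python3 - <<'E'
from h import *
img,P=cam('wrist');cv2.imwrite('pics/w4.png',img);np.savez('w4.npz',img=img,P=P)
E
```

```text
time: 16.12
tcp_pos: [579.0, -51.6, 274.9]
tcp_rot: [[-0.04, 0.999, -0.0], [0.999, 0.04, 0.003], [0.003, 0.0, -1.0]]
ft_force: [0.5, 0.3, -2.5]
gripper_width: 33.6
[579.  -51.6 274.9] [0.0018, 0.0016, 0.0818] [0.0, -0.0008, 0.0007] [ 0.5  0.3 -2.5] 33.6
```

View pics/w4.png

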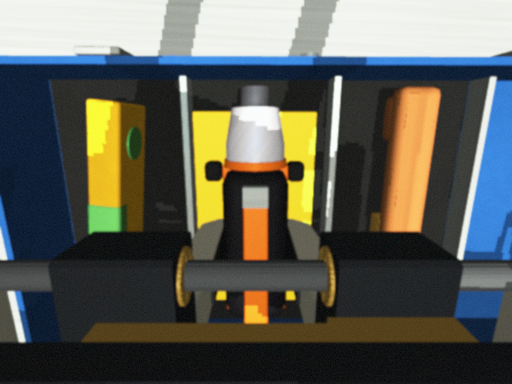

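The posts at (213,171) and (296,171) have their midpoint at 254.5, and the grinder axis is at about 255.5, so it is centred. Lowering.

```bash
python3 -m jog '[[[0.001,0.001,0.025],[0,0,0.0]],[[0,0,0.025],[0,0,0]],[[0,0,0.015],[0,0,0]],[[0,0,0.006],[0,0,0]],[[0,0,0],[0,0,0]]]'; python3 tgt.py 92.18 579.8 -50.6 234
```

```text
time: 16.8
tcp_pos: [580.1, -51.0, 238.0]
tcp_rot: [[-0.041, 0.999, 0.002], [0.999, 0.041, 0.002], [0.002, 0.002, -1.0]]
ft_force: [0.8, 0.9, -2.8]
gripper_width: 34.0
[580.1 -51.  238. ] [0.0008, -0.0006, 0.008] [0.0006, -0.0006, 0.0009] [ 0.8  0.9 -2.8] 34.0
```

```bash
python3 -m jog '[[[0,0,0.005],[0,0,0]],[[0,0,0.003],[0,0,0]],[[0,0,0],[0,0,0]]]'; python3 tgt.py 92.18 579.8 -50.6 234
```

```text
time: 17.18
tcp_pos: [580.4, -51.0, 234.4]
tcp_rot: [[-0.041, 0.999, 0.003], [0.999, 0.041, 0.002], [0.002, 0.003, -1.0]]
ft_force: [0.1, -0.9, -3.4]
gripper_width: 33.6
[580.4 -51.  234.4] [0.0009, -0.0012, 0.0008] [0.001, -0.0005, 0.0009] [ 0.1 -0.9 -3.4] 33.6
```

```bash
python3 -m jog '[[[0,-0.001,0.003],[0,0,0]],[[0,0,0.002],[0,0,0]]]'; python3 -m jog '[[[0,0,0.002],[0,0,0]],[[0,0,0],[0,0,0]]]'
```

```text
time: 17.42
tcp_pos: [580.3, -51.0, 233.8]
tcp_rot: [[-0.041, 0.999, 0.005], [0.999, 0.041, 0.001], [0.001, 0.005, -1.0]]
ft_force: [-3.0, 1.2, 6.5]
gripper_width: 33.8
time: 17.68
tcp_pos: [580.1, -51.0, 234.1]
tcp_rot: [[-0.041, 0.999, 0.006], [0.999, 0.041, 0.001], [0.001, 0.006, -1.0]]
ft_force: [-0.2, -0.8, -3.0]
gripper_width: 33.6
```

```bash
python3 -m jog '[[[0,0,0.004],[0,0,0]]]'; python3 -m jog '[[[0,0,0],[0,0,0]],[[0,0,0],[0,0,0]],[[0,0,0],[0,0,0]]]' 0.0
```

```text
time: 17.8
tcp_pos: [580.3, -51.0, 233.7]
tcp_rot: [[-0.041, 0.999, 0.007], [0.999, 0.041, 0.0], [0.0, 0.007, -1.0]]
ft_force: [-6.8, 2.3, 22.2]
gripper_width: 33.7
time: 18.18
tcp_pos: [581.0, -51.2, 234.4]
tcp_rot: [[-0.041, 0.999, 0.01], [0.999, 0.041, -0.0], [-0.001, 0.01, -1.0]]
ft_force: [-0.6, 0.5, 0.4]
gripper_width: 46.4
```

```bash
python3 -m jog '[[[0,0,-0.02],[0,0,0]],[[0,0,-0.04],[0,0,0]],[[0,0,-0.08],[0,0,0]],[[0,0,-0.1],[0,0,0]],[[0,-0.05,-0.1],[0,0,0]],[[0,-0.11,0],[0,0,0]],[[0,-0.11,0],[0,0,0]],[[0,0,0],[0,0,0]]]' 0.0
python3 - <<'E'
from h import *
img,P=cam('wrist');cv2.imwrite('w5.png',img);np.savez('w5.npz',img=img,P=P)
img,P=cam('side')
b,g,r=[img[...,i].astype(int) for i in range(3)]
a=np.deg2rad(2.18);c,s=np.cos(a),np.sin(a);Rc=np.array([[c,-s,0],[s,c,0],[0,0,1]]);O=np.array([580,-18.5,0])
L=(P-O)@Rc;v,u=np.mgrid[:384,:512]
m=(r>130)&(g<70)&(b<70)&(u>230)&(u<275)&(v>140)&(v<185);print('knob side',m.sum(),np.nanmedian(L[m],0))
img,P=cam('top');np.savez('top5.npz',img=img,P=P);L=(P-O)@Rc;b,g,r=[img[...,i].astype(int) for i in range(3)]
m=(r>130)&(g<70)&(b<70)&(abs(L[...,1]-150)<30)&(abs(L[...,0]-40)<30);Q=L[m];print('knob top',m.sum(),Q.mean(0),Q.min(0),Q.max(0))
m=(abs(L[...,0])<90)&(abs(L[...,1]+33)<30)&(L[...,2]>65)&(L[...,2]<95);Q=L[m];print('grinder',m.sum(),cv2.minAreaRect(Q[:,:2].astype(np.float32)),Q[:,2].max())
w=np.load('w5.npz');img2,P=w['img'],w['P']
cv2.imwrite('pics/five.png',np.hstack([cv2.resize(img[130:230,200:350],(450,300),interpolation=cv2.INTER_CUBIC),cv2.resize(img2,(350,262))[:].copy() if False else cv2.resize(img2,(350,300))]))
E
```

```text
time: 19.18
tcp_pos: [441.2, -56.8, 412.3]
tcp_rot: [[-0.042, 0.999, 0.013], [0.999, 0.042, -0.003], [-0.003, 0.013, -1.0]]
ft_force: [0.9, -0.5, 0.6]
gripper_width: 46.8
knob side 0 [nan nan nan]
knob top 26 [ 44.3422801  151.88470388 120.01173256] [ 40.72927325 139.18951181 114.44713126] [ 49.33159379 165.60155396 125.82722959]
grinder 14 ((8.62030029296875, -30.84169578552246), (90.53451538085938, 31.255489349365234), 8.412212371826172) 86.98929114361295
  return np.nanmean(a, axis, out=out, keepdims=keepdims)
```

View pics/five.png

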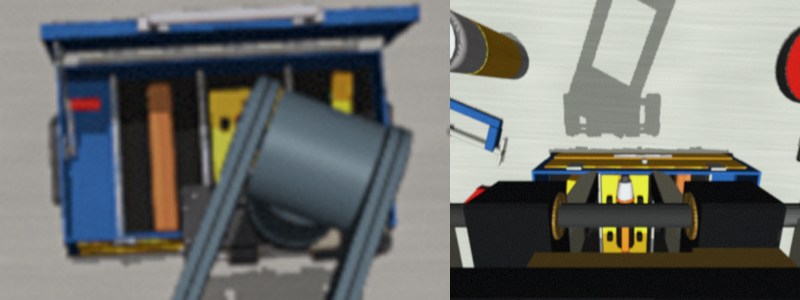

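The grinder lies in the cradle (625,210 in the right half) between its posts. The knob is at about chest (46,151), which is the locked position. Next is the pre-pose for hooking the knob from behind with the closed fingers, tool tilted 35°.

```bash
cat > knob.py <<'E'
import sys
from h import *
# args: phi, dx,dz pin shift from locked, tool-y offset, back along tool z, chest y
ph,dx,dz,oy,bk,yy=[float(x) for x in sys.argv[1:7]]
a=np.deg2rad(2.18);c,s=np.cos(a),np.sin(a);Rc=np.array([[c,-s,0],[s,c,0],[0,0,1]]);O=np.array([580,-18.5,0])
p=np.deg2rad(ph);Z=np.array([np.sin(p),0,-np.cos(p)]);X=np.array([0,1,0.]);Y=np.cross(Z,X)
R2=Rc@np.c_[X,Y,Z];pin=np.array([47+dx,yy,115+dz])
g=O+Rc@(pin+oy*Y-bk*Z);t=g-167*R2[:,2]
st=robot.read_state();q=rows_to(st['tcp_rot'],st['tcp_pos'],R2,t)
print('tcp',st['tcp_pos'].round(1),'target',t.round(1),'world d',(t-st['tcp_pos']).round(1));print(q[0].tolist(),q[1].tolist(),st['ft_force'].round(1))
E
python3 knob.py 35 0 0 20 67 143
```

```text
tcp [444.9 -57.6 412.3] target [503.8 121.7 318.2] world d [ 58.9 179.3 -94.1]
[0.354, 0.13, 0.189] [-0.1896, 0.0007, 0.0017] [ 0.4  0.1 -0.6]
```

```bash
python3 -m jog '[[[0.08,0,0],[-0.047,0,0]],[[0.09,0,0],[-0.047,0,0]],[[0.09,0,0],[-0.047,0,0]],[[0.09,0,0],[-0.047,0,0]],[[0,0,0],[0,0,0]],[[0,0,0],[0,0,0]]]' -1 10;  python3 knob.py 35 0 0 20 67 143
```

```text
time: 20.08
tcp_pos: [445.5, 122.3, 412.4]
tcp_rot: [[-0.044, 0.811, 0.584], [0.999, 0.036, 0.025], [-0.0, 0.584, -0.812]]
ft_force: [0.5, 0.2, 0.4]
gripper_width: 0.8
tcp [445.5 122.3 412.4] target [503.8 121.7 318.2] world d [ 58.3  -0.6 -94.3]
[-0.0063, -0.0158, 0.221] [0.0042, -0.001, 0.0016] [0.5 0.2 0.4]
```

```bash
python3 -m jog '[[[-0.003,-0.008,0.06],[0.004,-0.001,0.001]],[[-0.003,-0.008,0.08],[0,0,0]],[[0,0,0.06],[0,0,0]],[[0,0,0.015],[0,0,0]],[[0,0,0],[0,0,0]]]';  python3 knob.py 35 0 0 20 7 143
python3 - <<'E'
from h import *
img,P=cam('side');w,P=cam('wrist')
cv2.imwrite('pics/six.png',np.hstack([cv2.resize(img[90:290,190:400],(420,400),interpolation=cv2.INTER_CUBIC),cv2.resize(w,(380,400))]))
E
```

```text
time: 20.7
tcp_pos: [508.4, 115.7, 318.8]
tcp_rot: [[-0.031, 0.82, 0.571], [1.0, 0.027, 0.016], [-0.002, 0.572, -0.82]]
ft_force: [0.1, 0.6, -0.4]
gripper_width: 0.6
tcp [508.4 115.7 318.8] target [538.2 123.  269. ] world d [ 29.8   7.3 -49.8]
[0.0129, -0.0076, 0.116] [-0.0007, 0.0019, -0.0015] [ 0.1  0.6 -0.4]
```

View pics/six.png

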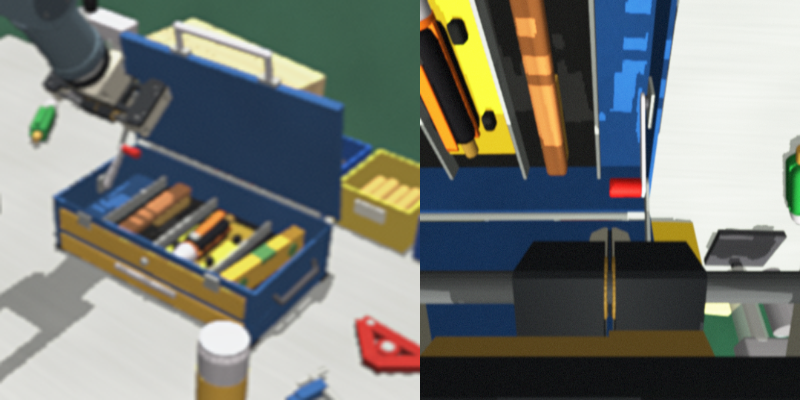

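The pictures show the knob (627,187) in front of and beside the closed fingertips (608,235), the stay's bar at (645,140), and the grinder in its cradle (210,235). I'll shift left and go in behind the knob.

```bash
python3 -m jog '[[[0.012,-0.004,0.03],[0,0.002,-0.001]],[[0,0,0.035],[0,0,0]],[[0,0,0.03],[0,0,0]],[[0,0,0.012],[0,0,0]],[[0,0,0],[0,0,0]]]';  python3 knob.py 35 0 0 20 7 143
```

```text
time: 21.42
tcp_pos: [538.7, 124.1, 273.3]
tcp_rot: [[-0.039, 0.817, 0.575], [0.999, 0.031, 0.023], [0.001, 0.576, -0.818]]
ft_force: [-1.5, -0.0, -0.1]
gripper_width: 0.8
tcp [538.7 124.1 273.3] target [538.2 123.  269. ] world d [-0.6 -1.  -4.3]
[-0.002, -0.0059, 0.0063] [0.0008, -0.0005, -0.0] [-1.5 -0.  -0.1]
```

```bash
python3 -m jog '[[[0,-0.003,0.006],[0,0,0]],[[0,-0.0095,-0.014],[0,0,0]],[[0,-0.0095,-0.014],[0,0,0]],[[0,-0.0095,-0.014],[0,0,0]],[[0,0,0],[0,0,0]]]';  python3 knob.py 35 -34 11 14.5 7 143
```

```text
time: 22.05
tcp_pos: [514.7, 123.2, 282.0]
tcp_rot: [[-0.039, 0.813, 0.581], [0.999, 0.031, 0.024], [0.001, 0.581, -0.814]]
ft_force: [1.0, 0.5, -0.2]
gripper_width: 0.7
tcp [514.7 123.2 282. ] target [499.7 121.5 276.8] world d [-15.   -1.6  -5.1]
[-0.0021, -0.0305, -0.0092] [0.003, -0.0004, 0.0] [ 1.   0.5 -0.2]
```

```bash
python3 -m jog '[[[0,-0.014,-0.003],[0,0,0]],[[0,-0.014,-0.005],[0,0,0]],[[0,0,0],[0,0,0]],[[0,0,0],[0,0,0]]]';  python3 knob.py 35 -34 11 14.5 7 143
cat > stay.py <<'E'
from h import *
img,P=cam('side')
b,g,r=[img[...,i].astype(int) for i in range(3)]
a=np.deg2rad(2.18);c,s=np.cos(a),np.sin(a);Rc=np.array([[c,-s,0],[s,c,0],[0,0,1]]);O=np.array([579,-17.5,0])
L=(P-O)@Rc;v,u=np.mgrid[:384,:512]
m=(r>110)&(g<60)&(b<60)&(abs(L[...,1]-145)<30)&(abs(L[...,0]-20)<60)&(L[...,2]>80);print('knob side',m.sum(),np.nanmedian(L[m],0))
m=(b>50)&(r<60)&(L[...,2]>140)&(L[...,0]>-40)&(L[...,0]<110)&(np.abs(L[...,1])<120);Q=L[m];f=np.polyfit(Q[:,2],Q[:,0],1);print('lid deg',m.sum(),90+np.degrees(np.arctan(f[0])),f)
cv2.imwrite('pics/stay.png',cv2.resize(img[90:290,190:400],(630,600),interpolation=cv2.INTER_CUBIC))
E
python3 stay.py
```

```text
time: 22.55
tcp_pos: [505.0, 122.8, 282.8]
tcp_rot: [[-0.039, 0.801, 0.597], [0.999, 0.03, 0.024], [0.001, 0.598, -0.802]]
ft_force: [1.9, 0.4, 0.8]
gripper_width: 0.0
tcp [505.  122.8 282.8] target [499.7 121.5 276.8] world d [-5.3 -1.2 -6. ]
[-0.002, -0.0157, 0.0033] [0.0095, -0.0003, -0.0] [1.9 0.4 0.8]
knob side 21 [ 24.31741779 142.39898559 127.54571785]
lid deg 2612 74.27003295116414 [ -0.28165175 142.56739064]
```

No more views, so I'll go on by numbers. The knob has moved about 22 mm and the lid is at about 74°. I'll pull further.

```bash
python3 -m jog '[[[0,-0.015,-0.006],[0.004,0,0]],[[0,-0.015,-0.008],[0.004,0,0]],[[0,-0.012,-0.008],[0,0,0]],[[0,0,0],[0,0,0]],[[0,0,0],[0,0,0]]]';python3 knob.py 35 -34 11 14.5 7 143;  python3 stay.py
```

```text
time: 23.22
tcp_pos: [487.8, 122.1, 286.6]
tcp_rot: [[-0.038, 0.801, 0.598], [0.999, 0.03, 0.023], [0.001, 0.598, -0.801]]
ft_force: [1.4, 0.7, 5.1]
gripper_width: 0.3
tcp [487.8 122.1 286.6] target [499.7 121.5 276.8] world d [11.9 -0.6 -9.8]
[-0.002, 0.0072, 0.0299] [0.0097, -0.0001, -0.0002] [1.4 0.7 5.1]
knob side 22 [  8.5219373  143.91858714 131.20129449]
lid deg 2163 67.08152734583372 [ -0.42279653 157.29648483]
```

```bash
python3 -m jog '[[[0,0.01,0.003],[0,0,0]],[[0,0,-0.03],[0,0,0]],[[0,0,-0.05],[0,0,0]],[[0,0,-0.08],[0,0,0]],[[0,0,-0.08],[0,0,0]],[[0,0,0],[0,0,0]]]'; python3 stay.py
```

```text
time: 24.02
tcp_pos: [414.9, 119.1, 383.4]
tcp_rot: [[-0.038, 0.813, 0.581], [0.999, 0.03, 0.022], [0.001, 0.582, -0.813]]
ft_force: [0.4, -0.7, -0.7]
gripper_width: 0.4
knob side 16 [  7.57222687 140.70180909 129.80122682]
lid deg 2131 68.4300582376126 [ -0.39532128 152.83070891]
```

```bash
python3 -m jog '[[[-0.05,0,-0.08],[0.048,0,0]],[[-0.05,0,-0.08],[0.048,0,0]],[[-0.05,0,-0.08],[0.048,0,0]],[[-0.05,0,-0.08],[0.048,0,0.0]],[[-0.04,0,-0.05],[0,0,0.055]],[[0,0,0],[0,0,0.055]],[[0,0,0],[0,0,0.055]],[[0,0,0],[0,0,0.055]],[[0,0,0],[0,0,0.055]],[[0,0,0],[0,0,0.055]],[[0,0,0],[0,0,0.055]],[[0,0,0],[0,0,0.055]]]' 0.08; python3 -m jog '[[[0,0,0],[0,0,0.055]],[[0,0,0],[0,0,0]]]';python3 tgt.py 2.18 596.5 -18 566; python3 stay.py
```

```text
time: 25.58
tcp_pos: [365.5, -9.2, 536.2]
tcp_rot: [[0.984, 0.176, -0.037], [0.176, -0.984, 0.012], [-0.034, -0.018, -0.999]]
ft_force: [0.4, -0.6, 0.3]
gripper_width: 50.3
time: 25.82
tcp_pos: [366.7, -9.8, 532.9]
tcp_rot: [[0.999, -0.001, -0.044], [-0.0, -1.0, 0.014], [-0.044, -0.014, -0.999]]
ft_force: [-0.9, 0.0, 0.0]
gripper_width: 50.2
[366.7  -9.8 532.9] [0.4562, 0.015, -0.0866] [-0.0048, 0.0139, -0.0124] [-0.9  0.   0. ] 50.2
knob side 17 [  8.2105858  142.57258892 129.91476278]
lid deg 2118 68.51104856652769 [ -0.39368774 152.47075259]
```

```bash
python3 -m jog '[[[0.05,0.003,-0.06],[-0.005,0.007,-0.006]],[[0.1,0.003,-0.03],[0,0.007,-0.006]],[[0.1,0.003,0],[0,0,0]],[[0.1,0.003,0],[0,0,0]],[[0.06,0,0],[0,0,0]],[[0,0,0],[0,0,0]],[[0,0,0],[0,0,0]]]' ;python3 tgt.py 2.18 596.5 -18 566
cat > bar.py <<'E'
from h import *
for n in('wrist','top','side'):
    img,P=cam(n);b,g,r=[img[...,i].astype(int) for i in range(3)]
    a=np.deg2rad(2.18);c,s=np.cos(a),np.sin(a);Rc=np.array([[c,-s,0],[s,c,0],[0,0,1]]);O=np.array([580,-18.5,0])
    L=(P-O)@Rc
    m=(abs(b-r)<35)&(b>100)&(abs(L[...,1])<72)&(abs(L[...,0]-16)<45)&(abs(L[...,2]-330)<25)
    Q=L[m];print(n,m.sum(), (np.median(Q,0).round(1),np.percentile(Q,[3,97],axis=0).round(1).tolist()) if m.sum() else '')
E
python3 bar.py
```

```text
time: 26.75
tcp_pos: [581.0, -8.9, 569.6]
tcp_rot: [[0.998, 0.063, -0.009], [0.063, -0.998, 0.001], [-0.009, -0.002, -1.0]]
ft_force: [-0.6, -0.2, 1.2]
gripper_width: 50.4
[581.   -8.9 569.6] [0.0298, 0.02, 0.0068] [-0.0005, 0.0029, 0.0081] [-0.6 -0.2  1.2] 50.4
wrist 2172 (array([ 19.6,  20.9, 335.1]), [[14.5, -68.2, 331.1], [25.5, 69.9, 336.8]])
top 56 (array([ 16.2,  50.2, 333.3]), [[11.9, -50.8, 328.9], [21.6, 67.3, 338.5]])
side 197 (array([ 1.600e+01, -1.000e-01,  3.325e+02]), [[11.5, -69.7, 312.4], [23.3, 70.9, 336.3]])
```

```bash
python3 -m jog '[[[0.017,0.01,0],[0,0.003,0.008]],[[0.016,0.008,0.03],[0,0,0]],[[0,0,0.04],[0,0,0]],[[0,0,0],[0,0,0]]]' ;python3 tgt.py 2.18 599 -18 497
```

```text
time: 27.4
tcp_pos: [597.4, -18.2, 534.7]
tcp_rot: [[0.999, 0.035, 0.005], [0.035, -0.999, 0.0], [0.005, -0.0, -1.0]]
ft_force: [0.0, -0.1, 0.1]
gripper_width: 50.3
[597.4 -18.2 534.7] [0.0029, -0.0003, 0.0753] [-0.0001, -0.0016, -0.0011] [ 0.  -0.1  0.1] 50.3
```

```bash
python3 -m jog '[[[0.003,0,0.025],[0,-0.002,-0.001]],[[0,0,0.03],[0,0,0]],[[0,0,0.018],[0,0,0]],[[0,0,0],[0,0,0]]]' ; python3 -m jog '[[[0,0,0],[0,0,0]],[[0,0,0],[0,0,0]],[[0,0,0],[0,0,0]],[[0,0,0],[0,0,0]],[[0,0,0],[0,0,0]]]' -1 25
python3 tgt.py 2.18 599 -18 497;python3 stay.py
```

```text
time: 27.9
tcp_pos: [599.2, -18.4, 495.8]
tcp_rot: [[0.999, 0.038, -0.001], [0.038, -0.999, 0.0], [-0.001, -0.0, -1.0]]
ft_force: [-0.0, 0.3, -0.7]
gripper_width: 50.1
time: 28.52
tcp_pos: [599.3, -18.3, 497.4]
tcp_rot: [[0.999, 0.038, 0.001], [0.038, -0.999, -0.0], [0.001, 0.001, -1.0]]
ft_force: [1.0, -0.3, -1.0]
gripper_width: 11.4
[599.3 -18.3 497.4] [-0.0006, -0.0006, 0.0008] [0.0002, -0.0005, 0.0] [ 1.  -0.3 -1. ] 11.4
knob side 17 [  9.25414692 143.12607263 129.64144219]
lid deg 2690 77.86657749995983 [ -0.21499164 115.12230019]
```

Run:
```python
import numpy as np
t=np.deg2rad(np.r_[np.arange(69,0,-5),0]);x=-248*np.cos(t)+8*np.sin(t);z=248*np.sin(t)+8*np.cos(t)
print(np.degrees(t).round(),np.c_[np.diff(x)/500,-np.diff(z)/500].round(3).tolist()); print(np.c_[x+680,z+95+168].round(0).tolist())
```

```text
[69. 64. 59. 54. 49. 44. 39. 34. 29. 24. 19. 14.  9.  4.  0.] [[-0.04, 0.016], [-0.039, 0.019], [-0.037, 0.023], [-0.035, 0.026], [-0.032, 0.029], [-0.03, 0.031], [-0.027, 0.034], [-0.024, 0.036], [-0.021, 0.038], [-0.017, 0.04], [-0.014, 0.041], [-0.01, 0.042], [-0.006, 0.043], [-0.002, 0.035]]
[[599.0, 497.0], [578.0, 489.0], [559.0, 480.0], [541.0, 468.0], [523.0, 455.0], [507.0, 441.0], [492.0, 425.0], [479.0, 408.0], [467.0, 390.0], [457.0, 371.0], [448.0, 351.0], [441.0, 331.0], [436.0, 310.0], [433.0, 288.0], [432.0, 271.0]]
```

```bash
python3 -m jog '[[[-0.02,0,0.007],[0,0,0]],[[-0.04,0,0.017],[0,0,0]],[[-0.038,0,0.02],[0,0,0]],[[-0.036,0,0.025],[0,0,0]],[[-0.034,0,0.027],[0,0,0]],[[0,0,0],[0,0,0]]]'; python3 tgt.py 2.18 515 -21 448
```

```text
time: 29.32
tcp_pos: [511.9, -21.2, 447.7]
tcp_rot: [[0.999, 0.039, 0.009], [0.039, -0.999, -0.001], [0.009, 0.001, -1.0]]
ft_force: [1.7, -1.8, -6.1]
gripper_width: 11.3
[511.9 -21.2 447.7] [0.0062, -0.0001, -0.0006] [0.0003, -0.0029, 0.0002] [ 1.7 -1.8 -6.1] 11.3
```

```bash
python3 -m jog '[[[-0.02,0,0.02],[0,-0.002,0]],[[-0.028,0,0.033],[0,0,0]],[[-0.025,0,0.035],[0,0,0]],[[-0.022,0,0.037],[0,0,0]],[[-0.018,0,0.039],[0,0,0]],[[0,0,0],[0,0,0]]]'; python3 tgt.py 2.18 450 -24 356
```

```text
time: 30.08
tcp_pos: [454.6, -23.2, 367.5]
tcp_rot: [[0.999, 0.039, 0.003], [0.039, -0.999, -0.001], [0.003, 0.001, -1.0]]
ft_force: [2.9, -1.0, -5.6]
gripper_width: 11.3
[454.6 -23.2 367.5] [-0.0093, 0.0011, 0.0229] [0.0004, -0.001, 0.0002] [ 2.9 -1.  -5.6] 11.3
```

```bash
python3 -m jog '[[[-0.013,0,0.03],[0,0,0]],[[-0.013,0,0.038],[0,0,0]],[[-0.01,0,0.038],[0,0,0]],[[-0.006,0,0.03],[0,0,0]],[[0,0,0],[0,0,0]]]'; python3 tgt.py 2.18 432 -24 272
```

```text
time: 30.7
tcp_pos: [435.0, -24.0, 302.5]
tcp_rot: [[0.999, 0.039, 0.0], [0.039, -0.999, 0.0], [0.0, 0.0, -1.0]]
ft_force: [-1.0, -1.2, -4.1]
gripper_width: 11.3
[435.  -24.  302.5] [-0.006, -0.0002, 0.061] [0.0, -0.0001, 0.0003] [-1.  -1.2 -4.1] 11.3
```

```bash
python3 -m jog '[[[-0.003,0,0.015],[0,0,0]],[[-0.002,0,0.02],[0,0,0]],[[-0.001,0,0.015],[0,0,0]],[[0,0,0.006],[0,0,0]],[[0,0,0],[0,0,0]]]'; python3 tgt.py 2.18 432 -24 272;python3 -m jog '[[[0,0,0.004],[0,0,0]],[[0,0,0.004],[0,0,0]]]'
```

```text
time: 31.32
tcp_pos: [432.1, -24.1, 274.1]
tcp_rot: [[0.999, 0.04, -0.001], [0.04, -0.999, 0.0], [-0.001, -0.0, -1.0]]
ft_force: [-3.0, -0.2, -1.4]
gripper_width: 10.9
[432.1 -24.1 274.1] [-0.0001, -0.0001, 0.0042] [-0.0, 0.0004, 0.0005] [-3.  -0.2 -1.4] 10.9
time: 31.58
tcp_pos: [432.0, -24.1, 270.1]
tcp_rot: [[0.999, 0.04, -0.002], [0.04, -0.999, 0.0], [-0.002, -0.0, -1.0]]
ft_force: [-3.5, -0.3, -0.0]
gripper_width: 11.3
```

```bash
python3 -m jog '[[[0,0,0.006],[0,0,0]]]';python3 -m jog '[[[0,0,0.006],[0,0,0]]]'; python3 -m jog '[[[0,0,0.006],[0,0,0]]]'
```

```text
time: 31.7
tcp_pos: [431.9, -24.1, 267.2]
tcp_rot: [[0.999, 0.04, -0.002], [0.04, -0.999, -0.0], [-0.002, -0.0, -1.0]]
ft_force: [-10.6, 0.7, 24.2]
gripper_width: 11.2
time: 31.82
tcp_pos: [431.9, -24.1, 266.5]
tcp_rot: [[0.999, 0.04, -0.001], [0.04, -0.999, -0.001], [-0.001, 0.001, -1.0]]
ft_force: [-15.8, 1.3, 37.7]
gripper_width: 11.0
time: 31.95
tcp_pos: [431.8, -24.1, 266.1]
tcp_rot: [[0.999, 0.041, -0.001], [0.041, -0.999, -0.001], [-0.001, 0.001, -1.0]]
ft_force: [-16.4, 2.9, 37.4]
gripper_width: 10.8
```

The force has risen to 37 N, so the lid is on its stop. I'll release and lift clear.

```bash
python3 -m jog '[[[0,0,0],[0,0,0]],[[0,0,0],[0,0,0]],[[0,0,0],[0,0,0]]]' -0.25; python3 -m jog '[[[0,0,-0.02],[0,0,0]],[[0,0,-0.06],[0,0,0]],[[0,0,-0.12],[0,0,0]],[[-0.1,0,-0.12],[0,0,0]],[[-0.1,0,0],[0,0,0]],[[0,0,0],[0,0,0]],[[0,0,0],[0,0,0]]]'
python3 - <<'E'
from h import *
a=np.deg2rad(2.18);c,s=np.cos(a),np.sin(a);Rc=np.array([[c,-s,0],[s,c,0],[0,0,1]]);O=np.array([579,-17.5,0])
for n in('top','side','wrist'):
    img,P=cam(n);b,g,r=[img[...,i].astype(int) for i in range(3)];L=(P-O)@Rc
    m=(b>100)&(r<90)&(abs(L[...,0])<90)&(abs(L[...,1])<165)&(L[...,2]>98)&(L[...,2]<140);Q=L[m]
    if m.sum()>50:
        A=np.c_[Q[:,0],Q[:,1],np.ones(len(Q))];f=np.linalg.lstsq(A,Q[:,2],rcond=None)[0];print(n,m.sum(),'slope x rad',-f[0],'z',f[2])
s0=np.load('side0.npz');img,P=cam('side')
df=np.abs(img.astype(int)-s0['img']).max(2)>60
n,lab,st,ce=cv2.connectedComponentsWithStats(cv2.morphologyEx(df.astype(np.uint8),cv2.MORPH_OPEN,np.ones((3,3))))
for i in range(1,n):
    if st[i,4]>25: print(st[i],ce[i].round())
print(robot.read_state()['gripper_width'],robot.read_state()['ft_force'],robot.read_state()['time'])
E
```

```text
time: 32.33
tcp_pos: [434.0, -24.5, 267.9]
tcp_rot: [[0.999, 0.04, 0.008], [0.04, -0.999, -0.003], [0.008, 0.004, -1.0]]
ft_force: [0.3, -0.4, 0.8]
gripper_width: 33.4
time: 33.2
tcp_pos: [342.5, -28.1, 423.3]
tcp_rot: [[0.999, 0.04, 0.012], [0.04, -0.999, -0.006], [0.012, 0.006, -1.0]]
ft_force: [0.1, 0.4, -0.3]
gripper_width: 35.3
top 4740 slope x rad -0.00014209565509921046 z 110.45213616039112
side 3281 slope x rad 0.0001814975652031831 z 110.4517133942866
wrist 25804 slope x rad -0.0007037086001319713 z 111.2960069779548
[ 74   0  39  12 242] [95.  4.]
[127   7  33  13 306] [144.  13.]
[198  15  30  10 210] [212.  20.]
[ 123   20   43   49 1761] [145.  44.]
[ 52  92  27  20 273] [ 66. 101.]
[225  94  14  13 119] [230.  99.]
[ 74 107  11  12  82] [ 79. 112.]
[ 184  106   67   88 2441] [219. 151.]
[ 64 121  24  31 300] [ 77. 132.]
[251 132  11   9  57] [257. 135.]
[  35  153   74   82 2902] [ 69. 186.]
[ 90 160   7   7  43] [ 93. 163.]
[   0  188   75  122 4656] [ 30. 268.]
[101 196  17  25 326] [109. 208.]
[ 86 204  10   5  37] [ 90. 206.]
[129 230  20  56 700] [140. 256.]
[124 244   8  13  70] [128. 251.]
[240 251  21  13 150] [250. 257.]
[ 144  258  110   62 2604] [205. 289.]
[ 41 301  10   8  57] [ 46. 305.]
[   0  310   54   74 2545] [ 25. 349.]
[149 323   8  24 146] [153. 334.]
[ 86 356   6   6  29] [ 89. 358.]
[103 358  34  17 193] [118. 367.]
[144 359   8   7  41] [147. 362.]
[ 55 363  32   9 143] [ 71. 367.]
34.88191945756829 [-0.54102103 -0.32630216 -0.21517354] 33.4
```

Lid flat (tilt below 0.001 rad in all three cameras, top face at 110–111 mm), robot clear.

```bash
python3 -c "
from station import robot
print(robot.sign_off())"
```

```text
the job is handed in; nothing more can be done
None
```

I raised the lid until the stay locked and laid the black and orange grinder in its cradle, lever up. I then drew the knob frontward to break the stay, lowered the lid on its bar, and handed the job in at about 33 s. No verdict is reported.

**Last checks:**
- **Lid:** it is flat within 0.001 rad in all three cameras, its top face at 110–111 mm.
- **Lowering:** the lid came down at roughly 0.7 rad/s by commanded steps, with no sudden force until it reached its stop.
- **Robot:** the gripper is clear and the force reading is near zero.
- **Grinder:** it was seen lying between its posts after release, and again before the knob was pulled. It could not be checked with the lid shut.

**Less certain:**
- **Stay:** the camera gave the knob's locked position and a lid angle of about 79° against the nominal 80°. At 67–68° lid angle the knee was past the 2.4 rad threshold by geometry only. I had no direct reading of the stay in either case.
- **Pulling the knob:** the 12-picture limit was reached here, so from then on I worked from numbers alone.
- **Lid angle:** one camera estimate, taken while gripping the bar, came out at 78°. The gripper was in view, so I ignored it, because the bar position gave 69°.
- **Other tools:** a final image difference against the start was dominated by the arm and shadows, so it is not separate proof that they stayed put. No contact with them was planned or noticed.

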